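# Shut the marked stopcock in the slip-line valve box

## Task

Slide the flat cover of the valve box aside along its guides, right across to its stop, by pushing its grip bar; then push the valve handle that is marked by a round disc-shaped end fully shut, a quarter turn until it stands square across its pipe and points to the front of the box, towards the robot. Only push with the fingers: do not lift the cover, leave it open at the end, and leave the other handle and the things standing round the box alone.

Things in the scene. Friction and masses are not known exactly. Their poses are not given: they have to be found in the camera images.
- valve_box: fixed grey box, 236 (x) x 308 (y) mm, deck 80 mm high. Origin: centre of its underside. Its -y half is an open well with two valves, its +y half a closed deck. The cover lies at z 80 between guide rims (inner faces x -110 and 110, tops at z 88) with end stops at y -148 and 148.
- well (a point): centre of the well's floor, in the box frame at x 0, y -74, z 8. The well spans x -100 to 100 and y -140 to -8. Two copper pipes of 18 mm cross it along y at x 46 and x -36, tops at z 35; a valve stands on each. Which valve is on which pipe varies.
- cover: loose aluminium plate 214 (x) x 144 (y) x 6 mm, 0.2 to 0.4 kg, 3 mm play in the guides, axes as the box's. Origin: centre of its underside, at first y -74 to -54 in the box frame (over the well). Slid fully along the box's +y it meets the stop with its origin at y 76. It slides with 1 to 4 N.
- cover_bar (a point): centre of the top of the cover's black grip bar, which stands across the cover's middle: 90 mm along x, 14 mm along y, from 86 to 108 mm above the table
- disc_handle (a joint): angle of the marked handle (rad): 0 = open, handle points along the box's +y (along its pipe); grows anticlockwise seen from above to the stop at 1.571 = shut, handle points along the box's -x (across the pipe). Starts 0 to 0.35. Stiff: stays where it is left, moves with about 2 N at the disc.
- disc_valve: brass valve of the marked handle, fixed in the well on one of the pipes, axes as the box's. Origin: on the handle's vertical turning axis, at y -100 in the box frame, 8 mm above the table. The black handle lies level, 52 to 64 mm above the table, 12 mm wide, 60 mm long from the axis, ending in a round disc 28 mm across centred 46 mm from the axis.
- disc_tip (a point): centre of the top face of the marked handle's disc, 46 mm from its turning axis, 64 mm above the table
- bar_valve: the same valve on the other pipe, with the plain handle: a straight black bar 12 mm wide, 60 mm long from the axis, no disc. Origin as for the marked one. To be left as it is.
- bar_tip (a point): point on top of the plain handle, 46 mm from its turning axis
- slip_bottle: bystander left of the box: white squeeze bottle with red cap, 58 mm across, 137 mm high, origin under its centre
- stamp: bystander left of the box: turned wooden stamp, 26 mm across, 54 mm high, origin under its centre
- jar: bystander right of the box: blue glaze jar with white lid, 56 mm across, 70 mm high, origin under its centre
- water_cup: bystander right of the box: white cup, 69 mm across, 64 mm high, origin under its centre

How it is judged:
On the way, in this order (a step that is already met when the one before it is completed fails the run):
1. the cover is slid aside, clear of the well (y of cover in the frame of valve_box above 0.058 m), for 0.2 s.
2. the handle with the disc is pushed shut (value of joint disc_handle above 1.45 rad), for 0.2 s.
At the end, for the whole second after the job is handed in: The cover lies flat on the deck within 18 mm of its far stop, at rest; the disc-ended handle is at 1.45 rad or more (within 7 degrees of its shut stop); the plain handle is within 10 mm of where it began (y of cover in the frame of valve_box above 0.058 m and value of joint disc_handle above 1.45 rad and z of cover in the frame of valve_box below 0.085 m and angle between cover's own z axis and vertical below 0.05 rad and linear speed of cover below 0.01 m/s and distance of bar_tip from where it was at the start of the episode below 0.01 m); the robot touches nothing.
It fails at once if the cover is lifted (more than 12 mm) or tipped out of its guides (z of cover in the frame of valve_box above 0.092 m or angle between cover's own z axis and vertical above 0.12 rad).
It fails at once if the plain handle is moved by more than 10 mm (distance of bar_tip from where it was at the start of the episode above 0.01 m).
It fails at once if a bystander is moved by more than 20 mm or lifted (distance of any of slip_bottle, stamp, jar, water_cup from where it was at the start of the episode above 0.02 m).
It also fails if it takes over 48 s, if anything falls off the work surface, if the arm or the gripper's body presses on something with over 40 N, if the wrist force passes 120 N, or if a joint passes its speed limit or range.

## Robot

A 6-joint arm with a two-finger parallel gripper is mounted at the origin on a cart in front of the work surface, level with it; the furniture and walls round the work are solid. World frame = base frame: x ahead of the robot, y to its left, z up, the work surface at z = 0. Lengths are in m, angles in rad, forces in N, time in s.
With the tool pointing down it reaches from about 0.375 to 0.975 m from the base axis. Payload 3.8 kg.
Tool frame: the origin (TCP) lies at the very end of the fingers, on their centre line; the grasp point (between the pads) lies 19 mm behind it; y points along the fingers, x is the direction in which the jaws open and shut, and the axes are right-handed (so a half turn about y gives the same grasp; the last joint's range is limited). The gripper opens to 85 mm and grips with 20 to 120 N. Pads are 22 mm wide; open, the fingers measure 114 mm over their backs; the gripper's body (76 mm by 85 mm) begins 54 mm behind the grasp point. The pads swing forward as they close: fully open they stand 13 mm farther back than shut.
Start: joints at [-1.343, 0.264, 1.604, -0, 1.274, -0.037], TCP at [0.177, -0.651, 0.231] pointing down, gripper open.
Joint ranges: [-2.63, 2.63], [-0.94, 2.18], [0.31, 2.57], [-1.31, 4.45], [0, 2.66], [-2.55, 2.55]. Speed limits (rad/s): [2.57, 2.57, 3.14, 3.14, 3.14, 3.14].

## Interface

Orientations are given as a rotation vector (axis times angle).
In Python, from workcell import bot, cams gives the robot as it stands.
- The arm moves only by the tool play_rows, never from a script. Its argument "motion" is a list of rows, each a list of 2 entries, a list of its own where there are three numbers: the shift along the world's x, y, z normalised to -1 to 1, where 1 is 400 mm, then the turn, a rotation vector about the world's x, y, z normalised to -1 to 1, where 1 is pi/4 rad. In form: [[[tx, ty, tz], [ax, ay, az]], ...]. A call has 1 to 10 rows; each row is the pose to reach, as a shift and turn from the pose commanded when the call began; what a row does not reach only later rows make up. A row lasts 1/8 s, in which the tool goes at most 62.5 mm and 10.7 degrees, less where a joint would pass 70% of its speed; a pose out of reach is approached as far as the arm can. A call with a number of a shift or a turn outside -1 to 1 is refused whole. A call with a gripper value outside its range is refused whole. "gripper" is the closure, from 0 (fully open) to 1 (shut), set as the call begins (left out, the last holds). The fingers move at their own pace and stop on an object; "squeeze" is the grip in N (left out, the last holds). Time passes only in rows, so rows that repeat a pose let the fingers close. It gives the time, the measured TCP pose, the force and the opening at its end, in the units of the state.
- bot.read_state(): the state, without advancing time (a new reading comes with each control period).
- cams.read_camera(name): name is "side" or "top" or "wrist"; returns (picture, depth): 384x512x3 uint8, red, green, blue; 384x512 float32, m along the optical axis (not along the pixel's ray), 0 where there is no reading.
- cams.calibration(name): a dict with "mtx" (3x3 intrinsics, pixels), "R" (3x3) and "t" (3): a world point X has camera coordinates R X + t; the wrist camera has in their place "tool_from_camera" (4x4, takes a point from camera to tool coordinates, whose origin is the TCP and whose axes are the tool frame's). Camera axes: x right, y down, z forward; pixel columns grow to the right and rows downward; lengths in m; the calibration is good to about 2 mm. A picture is of the moment at which its call begins: read the wrist's pose just before it. calibration takes no time and is no camera call.
- bot.finish_job(): hands the job in, once; it reports no verdict.
Trained networks look in the newest picture that a camera, given by its name, has taken for a name from the list of things; names that differ only in an ending like _2 or _b are one class to them, and where a whole thing is asked for, a point or a joint stands for the part that bears it (a point fixed in the world has none). Each returns a list of dicts, best first, with "conf" (0 to 1); they miss things now and then, are a little off and sometimes report something else, mostly with a low value. They report only what shows in the picture. A call takes as long as a camera call.
- cams.recognise(camera, label): "xyz" ([x, y, z] in m, in the coordinates of the camera as it stood for that picture, good to about 4 mm: the middle of the surface that is visible of it).
- cams.regions_of(camera, label): "mask" (384x512 bool, what is visible of it).
- cams.mark_of(camera, label): "xyz" ([x, y, z] in m, in the coordinates of the camera as it stood for that picture, good to about 4 mm: a listed point, or the origin of a listed thing).
The state is a dict: "time": time; "q": joint angles; "joint_vel": joint speeds; "joint_torque": joint torques, N m; "tool_pos": TCP position; "tcp_rot": TCP orientation; "wrist_force": force on the tool from outside, world axes, zero at the start; "torque": the same for the moment, N m; "width": opening from 0.0 (shut) to 1.0 (fully open).
Only numpy, scipy, OpenCV 4.12 (cv2) and the standard library are available. Lean on these libraries where they do the work, as an engineer would, in place of code of your own. Each camera call takes 0.05 s, during which the arm holds its last target.

## Working session

There is one attempt and no reset: what is moved stays moved. The work goes in short steps, Python scripts to look and compute and a tool call to move; the robot and the scene stay as the last step left them, time stands still between calls to the robot, and variables do not carry over. Pictures are saved under pics/ and viewed, and the job is handed in when it is done.

Besides the shell and the picture viewer there is one more tool, called after "Emit:" as name([rows], argument=value, ...), one row to a line, values as JSON. play_rows: Moves the arm, as the interface text tells. Its arguments: {"type":"object","properties":{"motion":{"type":"array","items":{"type":"array"}},"gripper":{"type":"number"},"squeeze":{"type":"number"}},"required":["motion"]}

```bash
ls; mkdir -p pics
cat > h.py <<'E'
import numpy as np, cv2
from workcell import bot, cams
from scipy.spatial.transform import Rotation as Ro
def cal(n,st=None):
    c=cams.calibration(n)
    K=np.array(c["mtx"])
    if n=="wrist":
        st=st or bot.read_state()
        T=np.eye(4);T[:3,:3]=Ro.from_rotvec(st["tcp_rot"]).as_matrix();T[:3,3]=st["tool_pos"]
        W=T@np.array(c["tool_from_camera"])
    else:
        E=np.eye(4);E[:3,:3]=c["R"];E[:3,3]=np.ravel(c["t"]);W=np.linalg.inv(E)
    return K,W
def tow(W,p): return W[:3,:3]@np.asarray(p)+W[:3,3]
def pix2w(K,W,u,v,d): return tow(W,d*(np.linalg.inv(K)@[u,v,1]))
def proj(K,W,p):
    c=np.linalg.inv(W)@np.r_[p,1]; q=K@c[:3]; return q[:2]/q[2]
def save(n,im): cv2.imwrite(f"pics/{n}.png",im[:,:,::-1])
E
python3 - <<'E'
from h import *
for n in ["top","side"]:
    im,d=cams.read_camera(n); save(n+"0",im); np.save(n+"d0",d)
    K,W=cal(n)
    for l in ["valve_box","cover","cover_bar","well","slip_bottle","stamp","jar","water_cup","disc_tip","bar_tip"]:
        for r in cams.mark_of(n,l)[:2]: print(n,l,r["conf"],tow(W,r["xyz"]).round(4))
st=bot.read_state();print(st["time"],st["tool_pos"],st["tcp_rot"])
E
```

```text
pics
top valve_box 0.64 [ 0.5678  0.0612 -0.0038]
top cover 0.59 [0.5501 0.0016 0.0748]
top cover_bar 0.79 [0.5548 0.0037 0.1086]
top cover_bar 0.73 [ 0.4671  0.3096 -0.0051]
top slip_bottle 0.87 [ 0.563   0.35   -0.0016]
top stamp 0.38 [ 0.468   0.3108 -0.0022]
top jar 0.81 [ 4.321e-01 -3.120e-01  2.000e-04]
top jar 0.54 [0.555  0.0008 0.1032]
top water_cup 0.58 [ 0.5564 -0.355   0.0007]
side valve_box 0.85 [ 0.5661  0.062  -0.0039]
side cover 0.63 [0.5531 0.0043 0.0767]
side cover 0.27 [0.5536 0.003  0.1076]
side cover_bar 0.68 [0.5479 0.0049 0.1046]
side slip_bottle 0.94 [ 0.5572  0.3467 -0.0029]
side stamp 0.76 [0.4641 0.3102 0.001 ]
side stamp 0.25 [ 0.4301 -0.3092 -0.0029]
side jar 0.96 [ 0.4281 -0.312  -0.003 ]
side water_cup 0.7 [ 5.518e-01 -3.546e-01 -4.000e-04]
side water_cup 0.63 [ 0.5664  0.064  -0.0036]
1.1 [ 0.17667361 -0.65148129  0.23129392] [-1.32295364  1.01190462 -1.01190926]
```

View pics/top0.png

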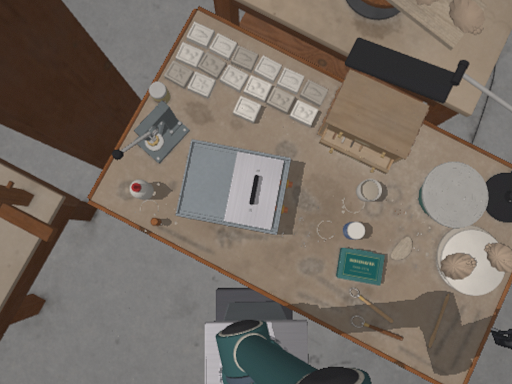

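View pics/side0.png

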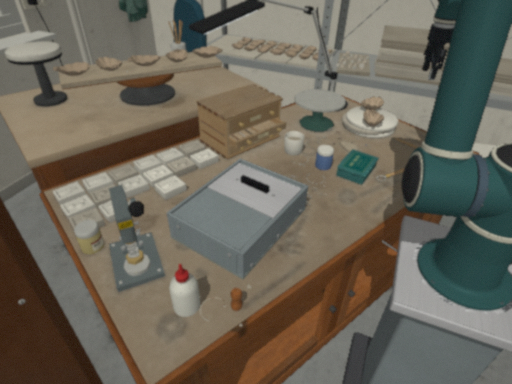

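Run:
```python
from h import *
# bar orientation & box orientation from top depth
d=np.load("topd0.npy");K,W=cal("top")
v,u=np.nonzero(d>0)
z=d[v,u];P=(np.linalg.inv(K)@np.vstack([u,v,np.ones_like(u)]))*z
P=(W[:3,:3]@P).T+W[:3,3]
near=np.hypot(P[:,0]-.56,P[:,1]-.06)<.2
for lo,hi in [(.100,.116),(.070,.092),(.084,.096)]:
    m=near&(P[:,2]>lo)&(P[:,2]<hi)
    q=P[m]; r=cv2.minAreaRect(q[:,:2].astype(np.float32)*1000); print(lo,hi,m.sum(),np.median(q[:,2]),r)
st=bot.read_state()
print(Ro.from_rotvec(st["tcp_rot"]).as_matrix().round(3), W[:3,3],cal("side")[1][:3,3])
c=cams.calibration("wrist");print(np.array(c["tool_from_camera"]).round(3),c["mtx"])
```

```text
0.1 0.116 137 0.10726440502858914 ((552.5633544921875, 2.3863143920898438), (13.880146026611328, 88.57210540771484), 78.68325805664062)
0.07 0.092 7681 0.08317038681957856 ((564.9012451171875, 63.16621398925781), (308.0, 236.3763885498047), 78.56822967529297)
0.084 0.096 3437 0.08676685725248778 ((564.8189086914062, 63.169403076171875), (307.9928283691406, 236.19879150390625), 78.56158447265625)
[[ 0.262 -0.     0.965]
 [-0.965 -0.     0.262]
 [ 0.    -1.    -0.   ]] [0.41995775 0.02189556 1.35502235] [0.26104585 0.70953369 0.67184951]
[[ 1.     0.     0.    -0.   ]
 [-0.    -0.327  0.945 -0.143]
 [ 0.    -0.945 -0.327  0.084]
 [ 0.     0.     0.     1.   ]] [[315.13774153   0.         254.04540638]
 [  0.         315.13774153 190.95524416]
 [  0.           0.           1.        ]]
```

The box centre is at about (0.565, 0.063), with yaw −11.4°. The cover lies over the well with its bar at (0.553, 0.002). In the top view the bar is at px (254,190), and the bottle, stamp, jar and cup stand clear of the box. I'll approach high with the gripper shut.

Emit:
play_rows([
  [[0.625,0.95,0],[0,0,0.7]],
  [[0.625,0.95,0],[0,0,0.7]],
  [[0.625,0.95,0],[0,0,0.7]],
  [[0.625,0.95,0],[0,0,0.7]],
  [[0.625,0.95,0],[0,0,0.7]],
  [[0.625,0.95,0],[0,0,0.7]],
  [[0.625,0.95,0],[0,0,0.7]],
  [[0.625,0.95,0],[0,0,0.7]],
  [[0.625,0.95,0],[0,0,0.7]],
], gripper=1, squeeze=40)

```text
time: 2.22
tool_pos: [0.4271, -0.2709, 0.2314]
tcp_rot: [-1.49, 0.589, -0.59]
wrist_force: [0.7, -0.5, -0.6]
width: 0.004
```

Emit:
play_rows([
  [[0.288,0.553,0],[0,0,0.709]],
  [[0.288,0.553,0],[0,0,0.709]],
  [[0.288,0.553,0],[0,0,0.709]],
  [[0.288,0.553,0],[0,0,0.709]],
  [[0.288,0.553,-0.25],[0,0,0.709]],
  [[0.288,0.553,-0.25],[0,0,0.709]],
  [[0.288,0.553,-0.25],[0,0,0.709]],
])

```text
time: 3.1
tool_pos: [0.5385, -0.0515, 0.1274]
tcp_rot: [-1.565, 0.164, -0.151]
wrist_force: [0.2, -0.3, -0.4]
width: -0.0
```

Run:
```python
from h import *
st=bot.read_state(); print(st["time"],st["tool_pos"],Ro.from_rotvec(st["tcp_rot"]).as_matrix().round(3)[:,0])
im,d=cams.read_camera("wrist"); save("w1",im)
K,W=cal("wrist",st)
v,u=np.nonzero((d>0)); P=(W[:3,:3]@((np.linalg.inv(K)@np.vstack([u,v,np.ones_like(u)]))*d[v,u])).T+W[:3,3]
m=(abs(P[:,2]-.107)<.006)&(np.hypot(P[:,0]-.553,P[:,1]-.002)<.06)
print(m.sum(),np.median(P[m,2]),cv2.minAreaRect(P[m,:2].astype(np.float32)*1000))
m=(np.hypot(P[:,0]-.535,P[:,1]+.04)<.03)&(P[:,2]<.1)
print("cover z",np.percentile(P[m,2],[5,50,95]))
```

```text
3.1 [ 0.53854436 -0.05151973  0.1274404 ] [ 0.98  -0.2   -0.008]
4542 0.10746058157442849 ((553.1112060546875, 4.805647850036621), (13.532986640930176, 89.8651351928711), 78.53335571289062)
cover z [0.08496018 0.08593874 0.08691803]
```

View pics/w1.png

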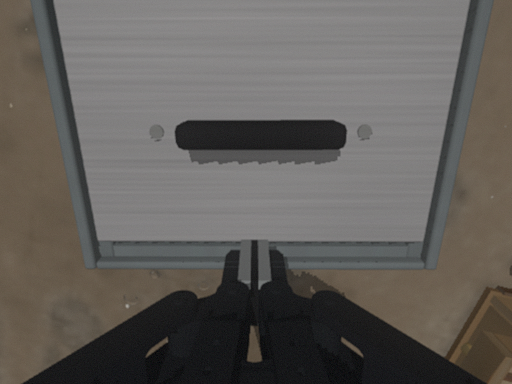

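The bar measures z 0.107 and lies at (0.553, 0.004), with the fingers in line behind it. Next I descend and push along box +y.

Emit:
play_rows([
  [[0,0,-0.09],[0,0,0]],
  [[0,0,-0.09],[0,0,0]],
  [[0.007,0.037,-0.09],[0,0,0]],
  [[0.015,0.074,-0.09],[0,0,0]],
  [[0.022,0.11,-0.09],[0,0,0]],
  [[0.03,0.147,-0.09],[0,0,0]],
  [[0.037,0.184,-0.09],[0,0,0]],
])

```text
time: 4.03
tool_pos: [0.5573, 0.0242, 0.096]
tcp_rot: [-1.566, 0.155, -0.157]
wrist_force: [-0.7, -5.3, 3.9]
width: -0.002
```

Run:
```python
from h import *
st=bot.read_state(); print(st["time"],st["tool_pos"])
im,d=cams.read_camera("wrist"); save("w2",im)
K,W=cal("wrist",st)
v,u=np.nonzero((d>0)); P=(W[:3,:3]@((np.linalg.inv(K)@np.vstack([u,v,np.ones_like(u)]))*d[v,u])).T+W[:3,3]
m=(abs(P[:,2]-.107)<.006)&(P[:,1]>st["tool_pos"][1]+.012)
r=cv2.minAreaRect(P[m,:2].astype(np.float32)*1000)
print(m.sum(),r)
```

```text
4.025 [0.55729906 0.02419817 0.09595209]
5046 ((559.6190185546875, 42.674713134765625), (14.714157104492188, 88.83808898925781), 78.79505157470703)
```

View pics/w2.png

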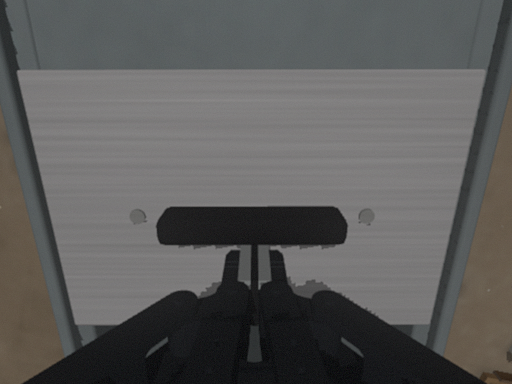

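The cover is sliding squarely: the bar is at px (252,225), still at 78.8°, and the push force is about 5 N. I'll continue almost to the stop.

Emit:
play_rows([
  [[0.008,0.037,0],[0,0,0]],
  [[0.015,0.074,0],[0,0,0]],
  [[0.022,0.111,0],[0,0,0]],
  [[0.03,0.148,0],[0,0,0]],
  [[0.037,0.185,0],[0,0,0]],
  [[0.043,0.21,0],[0,0,0]],
  [[0.047,0.228,0],[0,0,0]],
  [[0.047,0.232,0],[0,0,0]],
])

```text
time: 5.08
tool_pos: [0.5756, 0.1167, 0.0951]
tcp_rot: [-1.565, 0.156, -0.156]
wrist_force: [0.0, -2.9, 1.6]
width: 0.002
```

```bash
cat > barm.py <<'E'
from h import *
st=bot.read_state(); print(st["time"],st["tool_pos"],st["wrist_force"])
im,d=cams.read_camera("wrist")
K,W=cal("wrist",st)
v,u=np.nonzero((d>0)); P=(W[:3,:3]@((np.linalg.inv(K)@np.vstack([u,v,np.ones_like(u)]))*d[v,u])).T+W[:3,3]
m=(abs(P[:,2]-.107)<.006)&(P[:,1]>st["tool_pos"][1]+.012)
r=cv2.minAreaRect(P[m,:2].astype(np.float32)*1000)
print(m.sum(),r, "cover y", np.dot(np.array(r[0])/1000-[.565,.063],[.198,.98]))
E
python3 barm.py
```

```text
5.075 [0.57561299 0.11670107 0.09510143] [ 0.03664244 -2.89145664  1.61906231]
5038 ((578.575927734375, 134.92027282714844), (14.936806678771973, 89.923583984375), 78.47911834716797) cover y 0.07316990106201174
```

Emit:
play_rows([
  [[0.001,0.007,0],[0,0,0]],
  [[0.001,0.007,0],[0,0,0]],
])

```text
time: 5.38
tool_pos: [0.5757, 0.1191, 0.0951]
tcp_rot: [-1.565, 0.157, -0.157]
wrist_force: [1.1, -1.6, -0.4]
width: -0.002
```

```bash
python3 barm.py
```

```text
5.375 [0.57568531 0.11906655 0.0950735 ] [ 1.12520478 -1.56266368 -0.39552193]
5040 ((578.465576171875, 137.39337158203125), (14.980051040649414, 89.66484069824219), 78.73212432861328) cover y 0.07557168823242187
```

Emit:
play_rows([
  [[-0.01,-0.05,0],[0,0,0]],
  [[-0.012,-0.06,0.1],[0,0,0]],
  [[-0.03,-0.15,0.2],[0,0,0]],
  [[-0.062,-0.312,0.262],[0,0,0]],
  [[-0.062,-0.312,0.262],[0,0,0]],
  [[-0.062,-0.312,0.262],[0,0,0]],
  [[-0.062,-0.312,0.262],[0,0,0]],
])

```text
time: 6.3
tool_pos: [0.5503, -0.0052, 0.1988]
tcp_rot: [-1.565, 0.158, -0.155]
wrist_force: [-0.7, 0.2, -0.1]
width: -0.001
```

Run:
```python
from h import *
st=bot.read_state(); print(st["time"],st["tool_pos"])
B=np.array([[.980,.198],[-.198,.980]]) # columns: box x, box y? 
bx=np.array([.980,-.198]);by=np.array([.198,.980]);c=np.array([.565,.063])
def tobox(p): q=np.asarray(p[:2])-c; return [round(float(q@bx),4),round(float(q@by),4),round(float(p[2]),4)]
im,d=cams.read_camera("wrist"); save("w3",im); np.save("wd3",d)
K,W=cal("wrist",st)
for l in ["disc_tip","bar_tip","disc_valve","bar_valve","well","cover"]:
    for r in cams.mark_of("wrist",l)[:2]: print(l,r["conf"],tobox(tow(W,r["xyz"])))
im,d=cams.read_camera("top"); save("t3",im)
K,W=cal("top")
for l in ["disc_tip","bar_tip","disc_valve","bar_valve","cover_bar"]:
    for r in cams.mark_of("top",l)[:2]: print("top",l,r["conf"],tobox(tow(W,r["xyz"])))
```

```text
6.3 [ 0.55032932 -0.00516111  0.19883593]
disc_tip 0.86 [-0.0364, -0.0499, 0.0667]
disc_tip 0.73 [0.0443, -0.0948, 0.0058]
bar_tip 0.77 [0.0389, -0.054, 0.0626]
disc_valve 0.64 [-0.0339, -0.1006, 0.0046]
bar_valve 0.62 [0.0465, -0.1012, 0.0073]
well 0.85 [0.0012, -0.0732, 0.0059]
well 0.27 [0.0401, -0.0547, 0.0601]
top disc_tip 0.61 [-0.0318, -0.0506, 0.0664]
top disc_valve 0.61 [-0.0339, -0.1, 0.0072]
top disc_valve 0.5 [-0.0335, -0.0543, 0.0678]
top cover_bar 0.65 [0.003, 0.0703, 0.1066]
top cover_bar 0.58 [-0.0563, 0.2817, -0.0007]
```

View pics/w3.png

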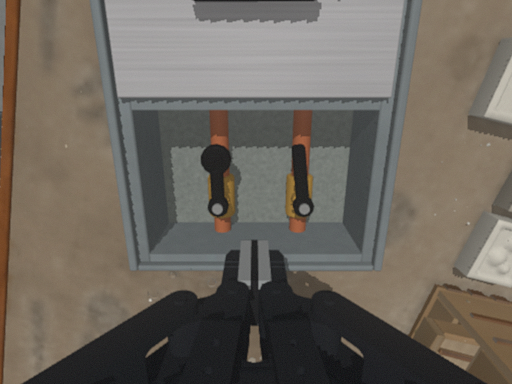

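The disc handle is the left one, with its disc at px (216,160) and axis at (217,207), on the pipe at x −36. The plain handle is on the right at px (300,155–207). I'll check the disc position against the depth image.

Run:
```python
from h import *
bx=np.array([.980,-.198]);by=np.array([.198,.980]);c=np.array([.565,.063])
st=bot.read_state();d=np.load("wd3.npy");K,W=cal("wrist",st)
v,u=np.nonzero(d>0);P=(W[:3,:3]@((np.linalg.inv(K)@np.vstack([u,v,np.ones_like(u)]))*d[v,u])).T+W[:3,3]
q=P[:,:2]-c;X=q@bx;Y=q@by;Z=P[:,2]
for n,x0 in [("disc",-.036),("bar",.046)]:
    m=(abs(X-x0)<.03)&(Y>-.13)&(Y<-.015)&(Z>.055)&(Z<.072)
    print(n,m.sum(),np.median(Z[m]),"Y",np.percentile(Y[m],[0.5,50,99.5]).round(4))
    for y in np.arange(-.110,-.03,.008):
        k=m&(abs(Y-y)<.002)
        if k.sum(): print(" y",round(y,3),X[k].min().round(4),X[k].max().round(4),np.median(Z[k]).round(4))
# rims/box check
m=(Z>.084)&(Z<.092)&(abs(X)<.13)&(Y<0); print("rim X",X[m].min(),X[m].max(),"Ymin",Y[m].min())
```

```text
disc 1390 0.0650037137388175 Y [-0.1063 -0.0624 -0.039 ]
 y -0.102 -0.0431 -0.0259 0.0652
 y -0.094 -0.043 -0.0254 0.0651
 y -0.086 -0.0408 -0.0287 0.0646
 y -0.078 -0.0406 -0.0288 0.0647
 y -0.07 -0.04 -0.0289 0.0647
 y -0.062 -0.046 -0.025 0.0649
 y -0.054 -0.0486 -0.0214 0.0658
 y -0.046 -0.0472 -0.0222 0.0651
 y -0.038 -0.041 -0.0301 0.0623
bar 1068 0.06499339153112571 Y [-0.1064 -0.0741 -0.0388]
 y -0.102 0.038 0.0561 0.0661
 y -0.094 0.0379 0.0557 0.0653
 y -0.086 0.0394 0.0518 0.065
 y -0.078 0.0385 0.0504 0.0648
 y -0.07 0.0374 0.0488 0.065
 y -0.062 0.0365 0.0485 0.065
 y -0.054 0.0355 0.0471 0.0651
 y -0.046 0.0343 0.0458 0.0648
 y -0.038 0.036 0.0445 0.0629
rim X -0.11679425267734123 0.11923378044968838 Ymin -0.1517829698510694
```

The disc handle's axis is at box (−34.5, −100) mm, its angle is about 0, and its top is at z 65 mm. The gap between the two handles runs from x −21 to +34 mm. I'll lower the shut fingers into the middle of that gap.

Emit:
play_rows([
  [[0.025,0.04,0],[0,0,0]],
  [[0.025,0.04,-0.12],[0,0,0]],
  [[0.025,0.04,-0.22],[0,0,0]],
  [[0.025,0.04,-0.3],[0,0,0]],
  [[0.025,0.04,-0.36],[0,0,0]],
  [[0.025,0.04,-0.38],[0,0,0]],
  [[0.025,0.04,-0.38],[0,0,0]],
])

```text
time: 7.82
tool_pos: [0.5613, 0.0106, 0.0479]
tcp_rot: [-1.565, 0.157, -0.156]
wrist_force: [-0.7, -0.0, 0.6]
width: -0.004
```

```bash
cat > look.py <<'E'
import sys
from h import *
bx=np.array([.980,-.198]);by=np.array([.198,.980]);c=np.array([.565,.063])
st=bot.read_state(); p=st["tool_pos"]
print(st["time"],p,"box",((p[:2]-c)@bx).round(4),((p[:2]-c)@by).round(4),"F",np.round(st["wrist_force"],1))
im,d=cams.read_camera("wrist"); save(sys.argv[1],im)
E
python3 look.py w4
```

```text
7.825 [0.56129951 0.01062392 0.04793241] box 0.0067 -0.0521 F [-0.7 -0.   0.6]
```

View pics/w4.png

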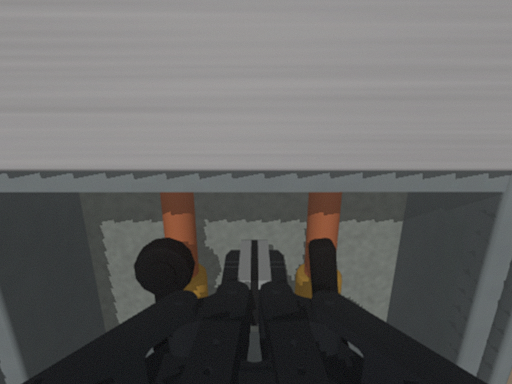

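Emit:
play_rows([
  [[-0.018,0.001,0],[0,0,0]],
  [[-0.036,0.002,0],[0,0,0]],
  [[-0.052,0.014,0],[0,0,0]],
  [[-0.067,0.026,0],[0,0,0]],
  [[-0.088,0.032,0],[0,0,0]],
  [[-0.109,0.037,0],[0,0,0]],
  [[-0.109,0.037,0],[0,0,0]],
])

```text
time: 8.75
tool_pos: [0.5162, 0.0255, 0.0479]
tcp_rot: [-1.565, 0.158, -0.155]
wrist_force: [-1.4, 0.4, 0.3]
width: 0.001
```

```bash
python3 look.py w5
```

```text
8.75 [0.51618474 0.02549213 0.04790167] box -0.0404 -0.0464 F [-1.4  0.4  0.3]
```

View pics/w5.png

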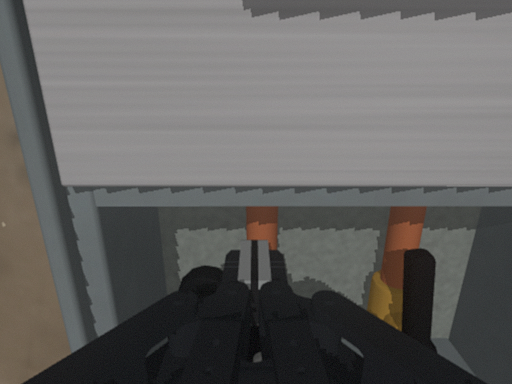

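The disc is now at px (207,285), to the left of and in front of the fingers, and it is turning as intended. I'll continue the arc.

Emit:
play_rows([
  [[-0.023,-0.003,0],[0,0,0]],
  [[-0.045,-0.008,0],[0,0,0]],
  [[-0.06,-0.017,0],[0,0,0]],
  [[-0.074,-0.027,0],[0,0,0]],
  [[-0.083,-0.04,0],[0,0,0]],
  [[-0.091,-0.055,0],[0,0,0]],
  [[-0.091,-0.055,0],[0,0,0]],
])

```text
time: 9.68
tool_pos: [0.4805, 0.0037, 0.048]
tcp_rot: [-1.563, 0.159, -0.157]
wrist_force: [0.9, 6.9, 0.1]
width: 0.002
```

```bash
python3 look.py w6
```

```text
9.675 [0.48052913 0.0037183  0.04801775] box -0.071 -0.0748 F [0.9 6.9 0.1]
```

View pics/w6.png

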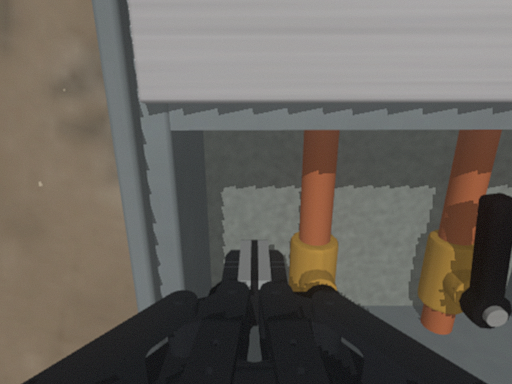

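Emit:
play_rows([
  [[-0.001,-0.006,0],[0,0,0]],
  [[-0.002,-0.01,0],[0,0,0]],
  [[-0.002,-0.01,0],[0,0,0]],
])

```text
time: 10.1
tool_pos: [0.4804, 0.003, 0.0481]
tcp_rot: [-1.557, 0.16, -0.159]
wrist_force: [2.7, 21.0, 0.6]
width: -0.001
```

The force rose to 21 N over less than 1 mm, so the handle is on its stop. I'll back off, go up and check.

Emit:
play_rows([
  [[0.005,0.025,0],[0,0,0]],
  [[0.01,0.05,0],[0,0,0]],
  [[0.01,0.05,0.1],[0,0,0]],
  [[0.01,0.05,0.25],[0,0,0]],
  [[0.178,-0.012,0.38],[0,0,0]],
  [[0.178,-0.012,0.38],[0,0,0]],
  [[0.178,-0.012,0.38],[0,0,0]],
  [[0.178,-0.012,0.38],[0,0,0]],
])

```text
time: 11.1
tool_pos: [0.5497, -0.0058, 0.1984]
tcp_rot: [-1.565, 0.16, -0.154]
wrist_force: [-0.5, 0.0, 0.5]
width: 0.001
```

```bash
python3 look.py w7
python3 - <<'E'
from h import *
bx=np.array([.980,-.198]);by=np.array([.198,.980]);c=np.array([.565,.063])
st=bot.read_state();im,d=cams.read_camera("wrist");K,W=cal("wrist",st)
v,u=np.nonzero(d>0);P=(W[:3,:3]@((np.linalg.inv(K)@np.vstack([u,v,np.ones_like(u)]))*d[v,u])).T+W[:3,3]
q=P[:,:2]-c;X=q@bx;Y=q@by;Z=P[:,2]
m=(X<-.015)&(X>-.099)&(Y>-.13)&(Y<-.02)&(Z>.058)&(Z<.072)
for x in np.arange(-.098,-.02,.008):
    k=m&(abs(X-x)<.002)
    if k.sum(): print(" x",round(x,3),Y[k].min().round(4),Y[k].max().round(4),np.median(Z[k]).round(4))
m=(abs(X-.04)<.03)&(Y>-.13)&(Y<-.02)&(Z>.058)&(Z<.072)
for y in [-.086,-.062,-.046]:
    k=m&(abs(Y-y)<.002); print(" bar y",y,X[k].min().round(4),X[k].max().round(4))
t,dt=cams.read_camera("top");save("t7",t);K,W=cal("top")
v,u=np.nonzero(dt>0);P=(W[:3,:3]@((np.linalg.inv(K)@np.vstack([u,v,np.ones_like(u)]))*dt[v,u])).T+W[:3,3]
m=(abs(P[:,2]-.107)<.006)&(np.hypot(P[:,0]-.58,P[:,1]-.137)<.06);print(m.sum(),cv2.minAreaRect(P[m,:2].astype(np.float32)*1000))
for r in cams.mark_of("top","cover")[:1]:
  p=tow(W,r["xyz"]);print(r["conf"],(p[:2]-c)@by,p[2])
for l in ["slip_bottle","stamp","jar","water_cup"]:
  for r in cams.mark_of("top",l)[:1]: print(l,r["conf"],tow(W,r["xyz"]).round(3))
E
```

```text
11.1 [ 0.5496726  -0.00577424  0.19842095] box -0.0014 -0.0704 F [-0.5  0.   0.5]
 x -0.09 -0.109 -0.0861 0.0637
 x -0.082 -0.111 -0.0837 0.0647
 x -0.074 -0.1091 -0.0857 0.0636
 x -0.066 -0.1026 -0.0916 0.0635
 x -0.058 -0.1027 -0.0913 0.0636
 x -0.05 -0.1026 -0.0913 0.0633
 x -0.042 -0.105 -0.0886 0.0637
 x -0.034 -0.1066 -0.0879 0.0646
 x -0.026 -0.1029 -0.0922 0.0629
 bar y -0.086 0.0387 0.05
 bar y -0.062 0.0352 0.0469
 bar y -0.046 0.0333 0.045
139 ((577.7788696289062, 134.78536987304688), (13.796425819396973, 88.88177490234375), 78.41891479492188)
0.63 0.07208193781773134 0.07783397419390292
slip_bottle 0.67 [ 0.566  0.353 -0.002]
stamp 0.46 [ 0.465  0.308 -0.001]
jar 0.84 [ 0.432 -0.308  0.   ]
water_cup 0.79 [ 0.555 -0.357  0.003]
```

View pics/w7.png

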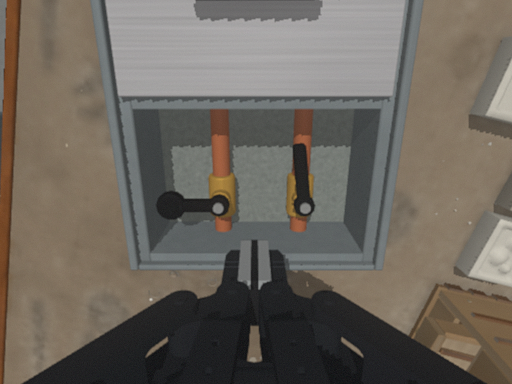

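The disc handle now stands square across its pipe, with the disc at px (171,205) and its axis at (219,205). The plain handle has not moved. The cover is against its stop, and the arm is clear and at rest.

Run:
```python
from workcell import bot
print(bot.finish_job())
```

```text
the job is handed in; nothing more can be done
None
```

I slid the cover across to its stop and pushed the disc-ended handle fully shut. I then raised the arm clear and handed the job in at about 11 s of the 48 s; no verdict was reported.

Last checks:
- **Cover:** open at its far stop. Its y in the box frame reads 0.076 m from the wrist camera and 0.073 m from the top camera; the network's origin mark gave 0.072 m. All three are above the 0.058 m needed. The bar stayed in line with the box, and I saw no sign of lifting or tipping.
- **Disc handle:** square across its pipe, pointing to the front of the box. Hub and disc lie within 1 mm of the same line, so the angle is about 1.57 rad. The push force rose to 21 N over less than 1 mm of travel, which means it is on its stop.
- **Plain handle:** its edges read within about 1.5 mm of the first measurement.
- **Bystanders:** the marks agree with the start within about 4 mm, which is the networks' own accuracy.
- **Robot:** clear of everything, with the tool at z 0.198 m and about 0.7 N at the wrist.

No check failed.

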